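# Find the 28 mm mould by pinching and load it in the sprung holder

## Robot

A 6-joint arm with a two-finger parallel gripper is mounted at the origin on a cart in front of the work surface, level with it; the furniture and walls round the work are solid. World frame = base frame: x ahead of the robot, y to its left, z up, the work surface at z = 0. Lengths are in m, angles in rad, forces in N, time in s.
With the tool pointing down it reaches from about 0.35 to 0.975 m from the base axis. Payload 4.9 kg.
Tool frame: the origin (TCP) lies at the very end of the fingers, on their centre line; the grasp point (between the pads) lies 19 mm behind it; z points along the fingers, x is the direction in which the jaws open and shut, and the axes are right-handed (so a half turn about z gives the same grasp; the last joint's range is limited). The gripper opens to 85 mm and grips with 20 to 120 N. Pads are 22 mm wide; open, the fingers measure 114 mm over their backs; the gripper's body (76 mm by 85 mm) begins 54 mm behind the grasp point. The pads swing forward as they close: fully open they stand 13 mm farther back than shut.
Start: joints at [0.998, 0.053, 1.613, -0, 1.476, -0.119], TCP at [0.274, 0.562, 0.231] pointing down, gripper open.
Joint ranges: [-3.01, 3.01], [-1.01, 2.22], [0.06, 2.58], [-1.02, 4.17], [0.09, 2.62], [-3.14, 3.14]. Speed limits (rad/s): [2.57, 2.57, 3.14, 3.14, 3.14, 3.14].

## Interface

Orientations are given as a unit quaternion [w, x, y, z].
In Python, from plant import * gives the robot as it stands.
- The arm moves only by the shell command python3 -m inch 'ROWS'. ROWS is text: rows parted by semicolons, each of 7 numbers parted by spaces: the shift along the tool's x, y, z in m, then the turn, a rotation vector about the tool's x, y, z in rad, then the closure, from 0 (fully open) to 1 (shut). A call has 1 to 10 rows; each row shifts and turns the commanded pose from where the row before left it, along the tool's axes as they then stand; what a row does not reach is not made up. A row lasts 1/12 s, in which the tool goes at most 41.7 mm and 7.16 degrees, less where a joint would pass 70% of its speed; a pose out of reach is approached as far as the arm can. A call with a gripper value outside its range is refused whole. The fingers move at their own pace and stop on an object; the grip force is fixed at half the most. Time passes only in rows, so rows that do not move let the fingers close. It gives the time, the measured TCP pose, the force and the opening at its end, in the units of the state.
- state(): the state, without advancing time (a new reading comes with each control period).
- grab_frame(name): name is "side" or "top"; returns the picture (384x512x3 uint8, blue, green, red); there is no depth.
- camera_info(name): a dict with "vertical_fov" (degrees; the focal length in pixels is half the picture's height over the tangent of half this angle, whatever the lens; pixels are square), "cx", "cy" (the principal point, pixels), "k1" (the pictures are not rectified: a ray, as slopes to the right and down, at radius r is drawn at 1 + k1 r^2 times it, then the intrinsics apply), "origin" and "rotation" of the camera in the world. Camera axes: x right, y down, z forward; pixel columns grow to the right and rows downward; lengths in m; the calibration is good to about 2 mm. A picture is of the moment at which its call begins. camera_info takes no time and is no camera call.
- job_done(): hands the job in, once; it reports no verdict.
The state is a dict: "time": time; "joint_pos": joint angles; "joint_vel": joint speeds; "joint_efforts": joint torques, N m; "tool_pos": TCP position; "tool_rot": TCP orientation; "contact_force": force on the tool from outside, world axes, zero at the start; "ft_torque": the same for the moment, N m; "gripper_width": opening from 0.0 (shut) to 1.0 (fully open).
Only numpy, scipy, OpenCV 4.12 (cv2) and the standard library are available. Lean on these libraries where they do the work, as an engineer would, in place of code of your own. Each camera call takes 0.05 s, during which the arm holds its last target.

## Task

The three pink moulds standing on end in the white rack look alike but are 25, 28 and 31 mm thick: pinch them with the gripper to find out which is the 28 mm one. Push that one, still on end, straight down between the jaws of the sprung mould holder until it is fully home on the stop inside, then let go. The depth of the stop is not known, so feel for it and press gently (no more than about 25 N); never push a wrong mould in.

Things in the scene. Friction and masses are not known exactly. Their poses are not given: they have to be found in the camera images.
- rack: white fixed rack, 62 x 204 x 26 mm; origin at the centre of its underside, y along its row of three pockets, z up. In each pocket (38 mm along x, 60 along y, floor 6 mm above the bench, walls 26 mm high) stands one loose pink rubber mould
- pocket_left (a point): middle of the floor of the pocket at the rack's +y end; axes as the rack's. The mould in it stands on end: thickness (25, 28 or 31 mm, one of each, in any order) along the rack's x, 55 to 57 mm along y, its top 86 to 88 mm above the bench; about 0.13 kg. Its middle lies within 4 mm of the pocket's middle
- pocket_middle (a point): the same for the middle pocket
- pocket_right (a point): the same for the pocket at the rack's -y end
- holder: fixed mould holder on a grey base 86 x 80 x 8 mm; origin on the bench in the slot, where the middle of the 28 mm mould should go in, z up. Fixed aluminium jaw: face at x = +15 mm; dark sprung jaw: face at x = -10.5 mm while empty (gap 25.5 mm). The mould goes in on end, thickness along x, 55 mm width along y between end guides 66 mm apart (41 mm high)
- mouth (a point): middle of the slot at the top of the jaws, 55 mm above the bench; axes as the holder's. Sloping lead-ins from 38 to 56 mm height widen the mouth by about 6 mm each side. The hidden stop carries the mould's foot somewhere 11 to 26 mm above the bench (differs each time), so a mould stands 35 to 52 mm out of the jaws when home
- jaw (a joint): how far the sprung jaw is pushed back, in m: 0 empty, about 0.0025 with the 28 mm mould, 0.0055 with the 31 mm one, stays 0 with the 25 mm one; 2 N at 0 plus 0.8 N per mm. Wedging it open takes a push of about 10 to 18 N; its friction then keeps the mould down
- pin (a joint): sprung brass pin in the stop, in m: 0 when it stands 4 mm proud of the stop, 0.004 when pressed flush by a mould that is fully home; takes about 1 N. Behind it the stop yields 5 N per mm for up to 2 mm, then is rigid; a push of 6 to 15 N on it is plenty
Things that resemble listed ones, but are neither listed nor needed, are in the scene too. What is shaped like the holder but brown is not meant.

How it is judged:
At the end, for the whole second after the job is handed in: The 28 mm mould stands in the holder, fully home: the sprung jaw is held 1.3 to 4 mm open and the pin in the stop is pressed in by more than 3 of its 4 mm, at rest (value of joint jaw between 0.0013 and 0.004 m and value of joint pin above 0.003 m and velocity of joint pin below 0.005 m/s); the robot touches nothing.
It fails at once if a mould that is too thick is forced between the jaws (sprung jaw pushed back more than 5.1 mm while the pin is pressed by more than 3 mm) (value of joint jaw above 0.0051 m and value of joint pin above 0.003 m).
It fails at once if a mould that is too thin is seated on the stop (pin pressed by more than 3 mm with the sprung jaw open less than 0.7 mm) (value of joint jaw below 0.0007 m and value of joint pin above 0.003 m).
It fails at once if the holder is loaded with more than 40 N, all its contacts added up (contact force between holder and anything else above 40 N).
It also fails if it takes over 51 s, if anything falls off the work surface, if the arm or the gripper's body presses on something with over 40 N, if the wrist force passes 120 N, or if a joint passes its speed limit or range.

## Working session

There is one attempt and no reset: what is moved stays moved. The work goes in short steps, Python scripts to look and compute and a shell command to move; the robot and the scene stay as the last step left them, time stands still between calls to the robot, and variables do not carry over. Pictures are saved under pics/ and viewed, and the job is handed in when it is done.

```bash
mkdir -p pics; ls
python3 - <<'E'
from plant import *
import cv2
s=state();print({k:s[k] for k in("time","tool_pos","tool_rot","contact_force","gripper_width")})
for n in("side","top"):
    print(n,camera_info(n)); f=grab_frame(n); cv2.imwrite(f"pics/{n}0.png",f)
E
```

```text
pics
{'time': 0.0, 'tool_pos': array([0.27365511, 0.56123093, 0.23008036]), 'tool_rot': array([ 4.26700300e-04,  8.48061042e-01,  5.29897571e-01, -9.22428464e-04]), 'contact_force': array([-0.34246992, -0.11086356,  0.43429838]), 'gripper_width': 1.0004109628564517}
side {'vertical_fov': 47.205655887319615, 'cx': 250.75583493214157, 'cy': 188.10247970830073, 'k1': 0.010985619962257788, 'origin': array([ 0.09979487, -0.98717249,  0.87608912]), 'rotation': array([-0.41873294,  0.87048743, -0.23739691,  0.10274761])}
top {'vertical_fov': 48.20034816825667, 'cx': 257.42329022744747, 'cy': 193.09885116420895, 'k1': -0.0009944957650467852, 'origin': array([ 0.47648254, -0.10430764,  1.19162112]), 'rotation': array([-0.05152124,  0.71275421, -0.69880374,  0.03162805])}
```

View pics/side0.png

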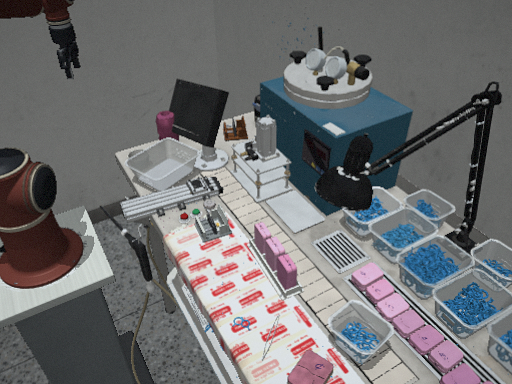

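View pics/top0.png

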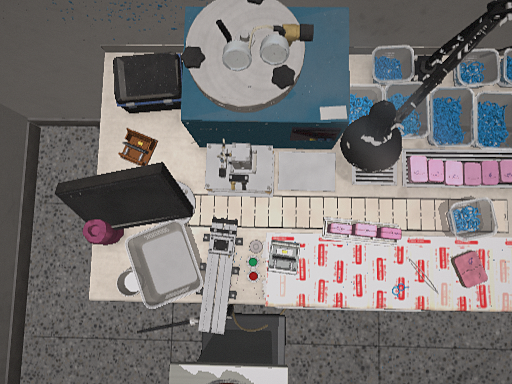

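The side view shows the rack with its three pink moulds at about (278,258) and the grey holder at (212,222). In the top view the rack is at (363,230) and the holder at (284,257).

Things that could be mistaken for them:
- **Holder:** the grey one is at top (284,257). The brown one at (138,147) is not meant, and the grey machine at (238,167) is a different shape.
- **Moulds:** the white rack with three upright moulds is at (363,230). The pink row at (460,170) and the pad at (468,268) are decoys.

I'll check my choices in close crops.

```bash
cat > h.py <<'E'
import numpy as np,cv2
from scipy.spatial.transform import Rotation as R
from plant import *
def cam(n):
    c=camera_info(n);q=c["rotation"];Rm=R.from_quat([q[1],q[2],q[3],q[0]]).as_matrix()
    f=192/np.tan(np.radians(c["vertical_fov"])/2)
    return c,Rm,f
def proj(n,P):
    c,Rm,f=cam(n);p=(np.atleast_2d(P)-c["origin"])@Rm
    s=p[:,:2]/p[:,2:];r2=(s**2).sum(1,keepdims=True);s=s*(1+c["k1"]*r2)
    return s*f+[c["cx"],c["cy"]]
def ray(n,uv):
    c,Rm,f=cam(n);d=(np.atleast_2d(uv)-[c["cx"],c["cy"]])/f;s=d.copy()
    for _ in range(5): s=d/(1+c["k1"]*(s**2).sum(1,keepdims=True))
    return c["origin"],np.c_[s,np.ones(len(s))]@Rm.T
def atz(n,uv,z):
    o,d=ray(n,uv);return o+d*((z-o[2])/d[:,2:])
def pose():
    s=state();q=s["tool_rot"];return s,R.from_quat([q[1],q[2],q[3],q[0]])
def crop(img,u0,v0,w,h,k,fn):
    cv2.imwrite(fn,cv2.resize(img[v0:v0+h,u0:u0+w],None,fx=k,fy=k,interpolation=cv2.INTER_CUBIC))
E
python3 - <<'E'
from h import *
t=cv2.imread("pics/top0.png");s=cv2.imread("pics/side0.png")
crop(t,255,205,160,80,5,"pics/t1.png");crop(s,185,195,125,110,5,"pics/s1.png")
print(atz("top",[(284,257),(363,230)],0.05),atz("side",[(212,222)],0.03))
E
```

```text
[[ 0.44330213 -0.14416685  0.05      ]
 [ 0.51830066 -0.35103365  0.05      ]] [[ 0.44006551 -0.14549562  0.03      ]]
```

View pics/t1.png

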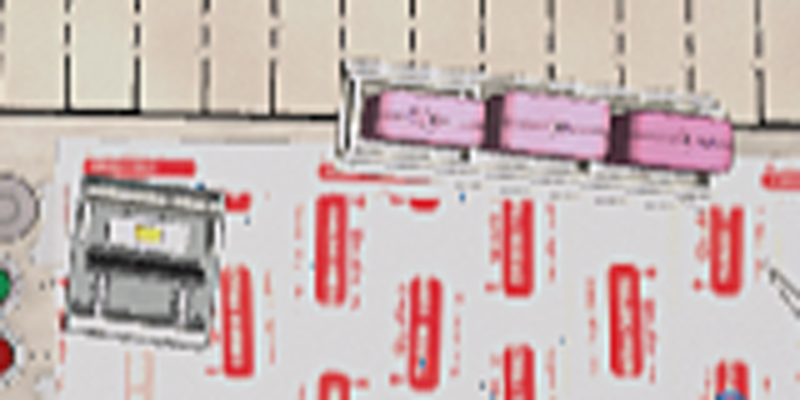

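View pics/s1.png

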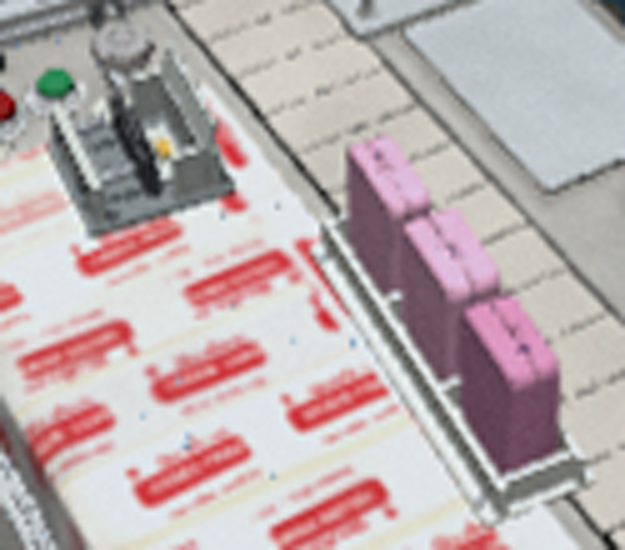

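The crops confirm both choices. The grey holder has its slot and yellow pin at about top (284,251), between the dark jaw and the jaw on the far side. The white rack has three moulds on end. Next I fit the poses.

Run:
```python
from h import *
t=cv2.imread("pics/top0.png")
g=cv2.resize(t[205:285,255:415],None,fx=5,fy=5,interpolation=cv2.INTER_CUBIC)
hsv=cv2.cvtColor(g,cv2.COLOR_BGR2HSV)
m=((hsv[...,0]>140)&(hsv[...,0]<175)&(hsv[...,1]>40)&(hsv[...,2]>165)).astype(np.uint8)
m=cv2.morphologyEx(m,cv2.MORPH_OPEN,np.ones((9,9)))
m=cv2.morphologyEx(m,cv2.MORPH_CLOSE,np.ones((9,9)))
cs,_=cv2.findContours(m,cv2.RETR_EXTERNAL,cv2.CHAIN_APPROX_NONE)
o=g.copy()
for c in cs:
    if cv2.contourArea(c)<1000: continue
    b=cv2.boxPoints(cv2.minAreaRect(c)); cv2.polylines(o,[b.astype(int)],1,(0,255,0),1)
    uv=(b-2)/5+[255,205]; P=atz("top",uv,.087); e=P[1]-P[0];e2=P[2]-P[1]
    if np.linalg.norm(e2)>np.linalg.norm(e): L,S=e2,e
    else: L,S=e,e2
    print(P.mean(0).round(4),np.linalg.norm(L).round(4),np.linalg.norm(S).round(4),"ydir deg",np.degrees(np.arctan(-L[0]/L[1])).round(1))
# initial wireframes
def box(x,y,a,x0,x1,y0,y1,z0,z1):
    c,s=np.cos(a),np.sin(a)
    return [np.array([(x+c*X-s*Y,y+s*X+c*Y,z) for X,Y in((x0,y0),(x1,y0),(x1,y1),(x0,y1))]) for z in(z0,z1)]
for q in box(.4433,-.1442,np.radians(-6),-.043,.043,-.04,.04,0,.008): pass
cv2.imwrite("pics/t2.png",o)
```

```text
[ 0.5112 -0.4138  0.087 ] 0.0505 0.0267 ydir deg -4.4
[ 0.5211 -0.335   0.087 ] 0.026 0.0244 ydir deg 89.6
[ 0.5218 -0.2733  0.087 ] 0.0255 0.0232 ydir deg -4.1
```

View pics/t2.png

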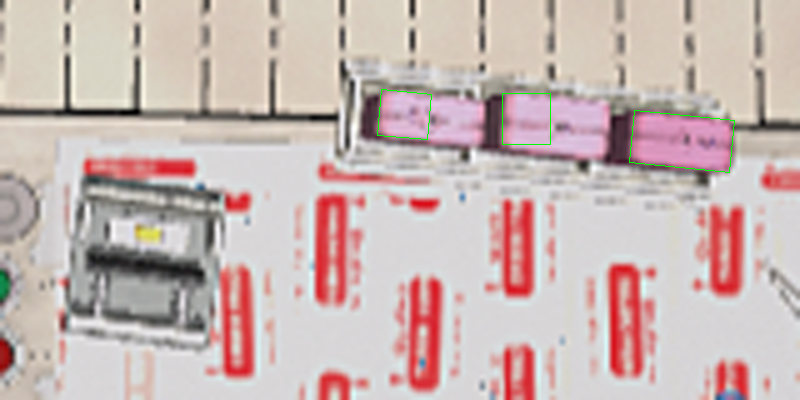

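Run:
```python
from h import *
t=cv2.imread("pics/top0.png")
g=cv2.resize(t[205:285,255:415],None,fx=5,fy=5,interpolation=cv2.INTER_CUBIC)
lab=cv2.cvtColor(g,cv2.COLOR_BGR2LAB)
hsv=cv2.cvtColor(g,cv2.COLOR_BGR2HSV)
m=((lab[...,1]>137)&(hsv[...,0]>140)&(hsv[...,0]<176)&(lab[...,0]>125)).astype(np.uint8)
m=cv2.morphologyEx(m,cv2.MORPH_CLOSE,np.ones((7,7)));m=cv2.morphologyEx(m,cv2.MORPH_OPEN,np.ones((15,15)))
cs,_=cv2.findContours(m,cv2.RETR_EXTERNAL,cv2.CHAIN_APPROX_NONE)
o=g.copy()
for c in cs:
    if cv2.contourArea(c)<1000: continue
    b=cv2.boxPoints(cv2.minAreaRect(c)); cv2.polylines(o,[b.astype(int)],1,(0,255,0),1)
    uv=(b-2)/5+[255,205]; P=atz("top",uv,.087); e=P[1]-P[0];e2=P[2]-P[1]
    L,S=(e2,e) if np.linalg.norm(e2)>np.linalg.norm(e) else (e,e2)
    print(P.mean(0).round(4),np.linalg.norm(L).round(4),np.linalg.norm(S).round(4),"ydir deg",np.degrees(np.arctan(-L[0]/L[1])).round(1))
def rect(x,y,a,x0,x1,y0,y1,z,col):
    c,s=np.cos(a),np.sin(a)
    P=np.array([(x+c*X-s*Y,y+s*X+c*Y,z) for X,Y in((x0,y0),(x1,y0),(x1,y1),(x0,y1))])
    cv2.polylines(o,[np.round((proj("top",P)-[255,205])*5+2).astype(int)],1,col,1)
    return P
hx,hy,ha=.450,-.145,np.radians(-6.5)
rect(hx,hy,ha,-.0105,.015,-.033,.033,.038,(0,0,255))
rect(hx,hy,ha,-.0165,.021,-.033,.033,.055,(255,0,0))
rx,ry,ra=.519,-.343,np.radians(-5.)
rect(rx,ry,ra,-.031,.031,-.102,.102,.026,(255,0,0))
cv2.imwrite("pics/t3.png",o)
```

```text
[ 0.5113 -0.414   0.087 ] 0.0509 0.0277 ydir deg -4.3
[ 0.518  -0.3499  0.087 ] 0.0539 0.0319 ydir deg -4.0
[ 0.5198 -0.2868  0.087 ] 0.0534 0.0259 ydir deg -4.3
```

View pics/t3.png

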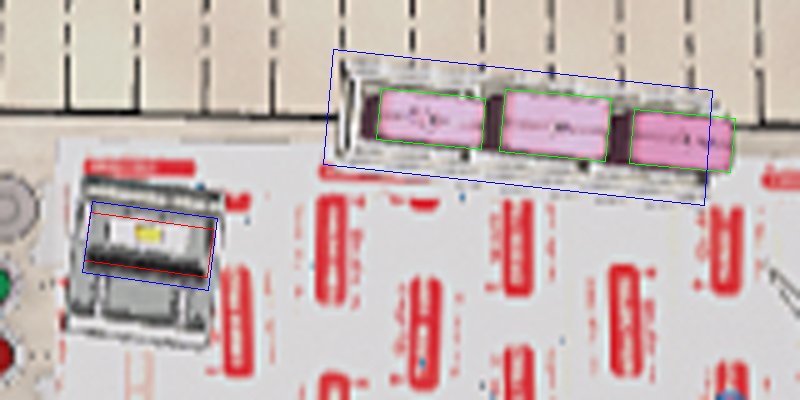

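```bash
cat > ov.py <<'E'
from h import *
import sys
def ov(hp,rp,fn):
    K=8;out=[]
    for n,f,u0,v0,w,hh in(("top","pics/top0.png",260,232,50,50),("side","pics/side0.png",188,195,50,50)):
        g=cv2.resize(cv2.imread(f)[v0:v0+hh,u0:u0+w],None,fx=K,fy=K,interpolation=cv2.INTER_CUBIC)
        def rect(p,x0,x1,y0,y1,z,col):
            x,y,a=p;a=np.radians(a);c,s=np.cos(a),np.sin(a)
            P=np.array([(x+c*X-s*Y,y+s*X+c*Y,z) for X,Y in((x0,y0),(x1,y0),(x1,y1),(x0,y1))])
            cv2.polylines(g,[np.round((proj(n,P)-[u0,v0]+.5)*K-.5).astype(int)],1,col,1)
        rect(hp,-.0105,.015,-.033,.033,.038,(0,0,255))
        rect(hp,-.0165,.021,-.033,.033,.055,(255,0,0))
        out.append(g)
    cv2.imwrite(fn,np.hstack(out))
    out=[]
    for n,f,u0,v0,w,hh in(("top","pics/top0.png",315,205,95,60),("side","pics/side0.png",235,205,80,100)):
        K=5 if n=="top" else 4
        g=cv2.resize(cv2.imread(f)[v0:v0+hh,u0:u0+w],None,fx=K,fy=K,interpolation=cv2.INTER_CUBIC)
        x,y,a=rp;a=np.radians(a);c,s=np.cos(a),np.sin(a)
        def rect(x0,x1,y0,y1,z,col):
            P=np.array([(x+c*X-s*Y,y+s*X+c*Y,z) for X,Y in((x0,y0),(x1,y0),(x1,y1),(x0,y1))])
            cv2.polylines(g,[np.round((proj(n,P)-[u0,v0]+.5)*K-.5).astype(int)],1,col,1)
        rect(-.031,.031,-.102,.102,.026,(255,0,0));rect(-.031,.031,-.102,.102,0,(0,160,0))
        g=cv2.copyMakeBorder(g,0,400-g.shape[0],0,0,cv2.BORDER_CONSTANT) if g.shape[0]<400 else g
        out.append(g)
    cv2.imwrite(fn.replace(".png","r.png"),np.hstack(out))
E
python3 -c "
from ov import *
ov((.450,-.145,-6.5),(.515,-.3505,-5),'pics/o1.png')"
```

```text
(no output)
```

View pics/o1.png

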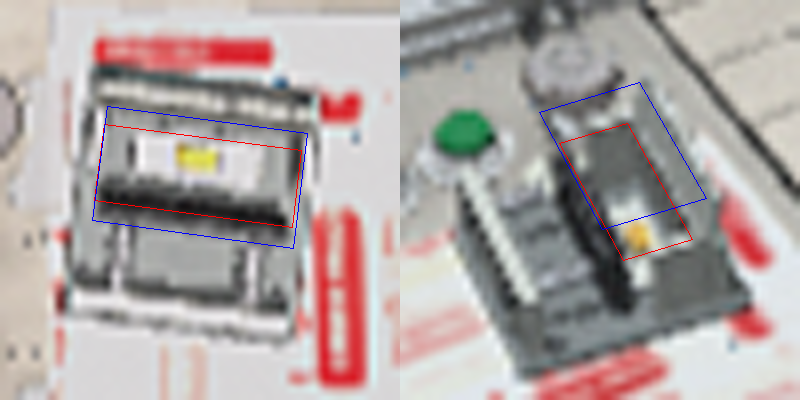

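View pics/o1r.png

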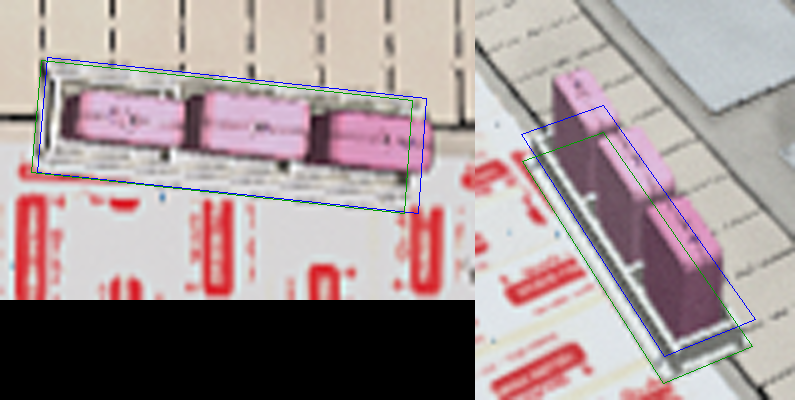

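Run:
```python
from ov import *
a=np.array([260+(197+.5)/8-.5,232+(157+.5)/8-.5]);b=np.array([188+(237.5)/8-.5,195+(238.5)/8-.5])
o1,d1=ray("top",a);o2,d2=ray("side",b);d1,d2=d1[0],d2[0]
A=np.c_[d1,-d2];t=np.linalg.lstsq(A,o2-o1,rcond=None)[0];print(o1+d1*t[0],o2+d2*t[1])
ov((.455,-.145,-7.3),(.518,-.350,-4.7),'pics/o2.png')
```

```text
[ 0.4578687  -0.14575248  0.01284934] [ 0.45540996 -0.1447123   0.0128516 ]
```

View pics/o2.png

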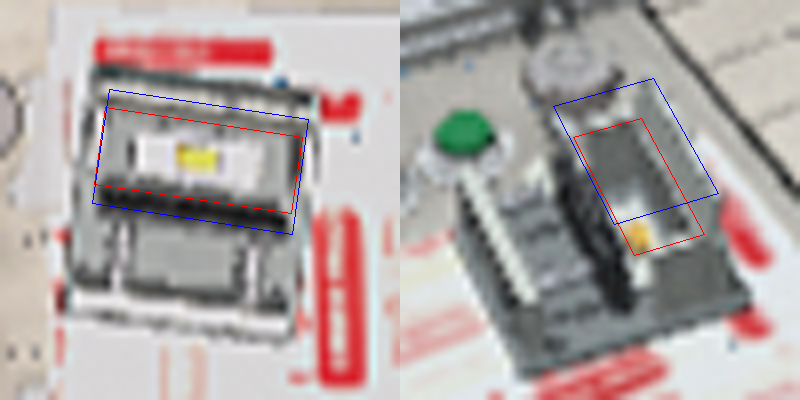

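View pics/o2r.png

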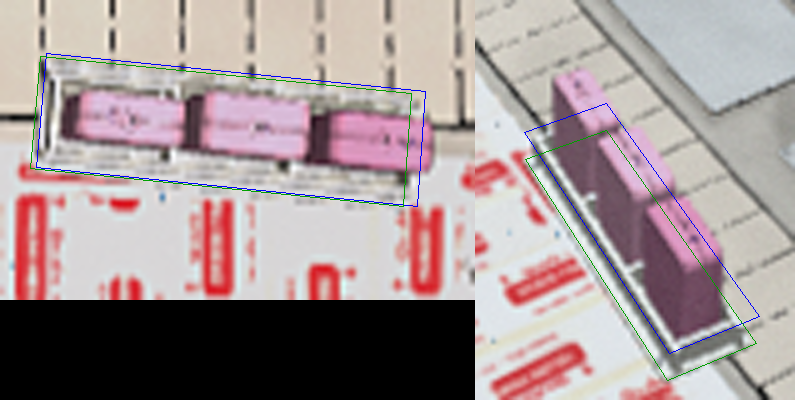

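```bash
cat > go.py <<'E'
from h import *
import sys
def go(x,y,z,yaw):
    s,r=pose();d=r.inv().apply(np.array([x,y,z])-s["tool_pos"])
    T=R.from_matrix(np.c_[[np.cos(a:=np.radians(yaw)),np.sin(a),0],[np.sin(a),-np.cos(a),0],[0,0,-1]])
    rv=(r.inv()*T).as_rotvec()
    print("t",round(float(s["time"]),2),"tcp",s["tool_pos"].round(4),"tool d",d.round(4),"turn",rv.round(4),"turn-first d",T.inv().apply(np.array([x,y,z])-s["tool_pos"]).round(4),"F",s["contact_force"].round(1),"w",round(float(s["gripper_width"]),4))
if __name__=="__main__": go(*map(float,sys.argv[1:]))
E
python3 go.py .5113 -.414 .17 -4.3
```

```text
t 0.1 tcp [0.2737 0.5613 0.2301] tool d [-0.7723  0.6411  0.0615] turn [1.0000e-03 1.8000e-03 1.1921e+00] turn-first d [0.3101 0.9547 0.0601] F [ 0.1  0.3 -0.7] w 0.999
```

```bash
python3 -m inch '-.0305 .0253 0 0 0 0 0;-.0305 .0253 0 0 0 0 0;-.0305 .0253 0 0 0 0 0;-.0305 .0253 0 0 0 0 0;-.0305 .0253 0 0 0 0 0;-.0305 .0253 0 0 0 0 0;-.0305 .0253 0 0 0 0 0;-.0305 .0253 0 0 0 0 0;-.0305 .0253 0 0 0 0 0;-.0305 .0253 0 0 0 0 0' && python3 -m inch '-.0305 .0253 0 0 0 0 0;-.0305 .0253 0 0 0 0 0;-.0305 .0253 0 0 0 0 0;-.0305 .0253 0 0 0 0 0;-.0305 .0253 0 0 0 0 0;-.0305 .0253 0 0 0 0 0;-.0305 .0253 0 0 0 0 0;-.0305 .0253 0 0 0 0 0;-.0305 .0253 0 0 0 0 0;-.0305 .0253 0 0 0 0 0' && python3 go.py .5113 -.414 .17 -4.3
```

```text
time: 0.93
tool_pos: [0.3673, 0.1749, 0.2309]
tool_rot: [0.0, 0.848, 0.53, 0.0]
contact_force: [0.8, -0.5, -1.1]
gripper_width: 0.998
time: 1.77
tool_pos: [0.4611, -0.2104, 0.2308]
tool_rot: [-0.0, 0.848, 0.53, -0.0]
contact_force: [1.2, 0.0, 0.4]
gripper_width: 1.005
t 1.77 tcp [ 0.4611 -0.2104  0.2308] tool d [-0.1609  0.1345  0.0607] turn [-5.0000e-04  0.0000e+00  1.1914e+00] turn-first d [0.0653 0.1993 0.0608] F [1.2 0.  0.4] w 1.0046
```

```bash
python3 -m inch '0 0 0 0 0 .119 0;0 0 0 0 0 .119 0;0 0 0 0 0 .119 0;0 0 0 0 0 .119 0;0 0 0 0 0 .119 0;0 0 0 0 0 .119 0;0 0 0 0 0 .119 0;0 0 0 0 0 .119 0;0 0 0 0 0 .119 0;0 0 0 0 0 .119 0' && python3 -m inch '.012 .0395 0 0 0 0 0;.012 .0395 0 0 0 0 0;.012 .0395 0 0 0 0 0;.012 .0395 0 0 0 0 0;.012 .0395 0 0 0 0 0;0 0 .03 0 0 0 0;0 0 .03 0 0 0 0;0 0 0 0 0 0 0' && python3 go.py .5113 -.414 .06 -4.3
python3 - <<'E'
from h import *
t=grab_frame("top");s=grab_frame("side")
a=cv2.resize(t[195:285,255:415],(640,360));b=cv2.resize(s[180:300,200:330],(390,360))
cv2.imwrite("pics/a1t.png",a);cv2.imwrite("pics/a1s.png",b)
E
```

```text
time: 2.6
tool_pos: [0.461, -0.2082, 0.2307]
tool_rot: [-0.0, 0.999, -0.039, -0.0]
contact_force: [-0.1, 0.6, 0.5]
gripper_width: 1.005
time: 3.27
tool_pos: [0.5035, -0.4075, 0.1629]
tool_rot: [-0.005, 0.999, -0.037, -0.005]
contact_force: [-0.5, 0.5, -2.9]
gripper_width: 1.001
t 3.27 tcp [ 0.5035 -0.4075  0.1629] tool d [0.0093 0.0069 0.1027] turn [-0.0089  0.0101  0.0008] turn-first d [0.0082 0.0059 0.1029] F [-0.5  0.5 -2.9] w 1.001
```

View pics/a1t.png

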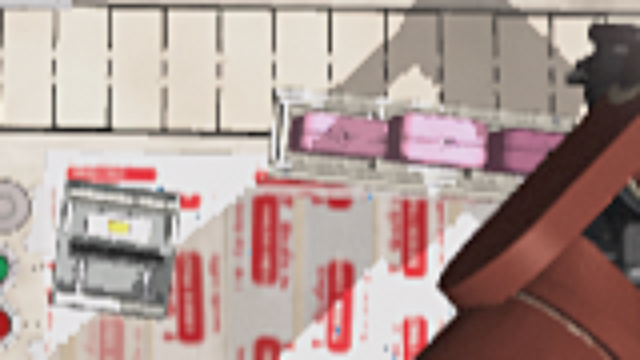

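View pics/a1s.png

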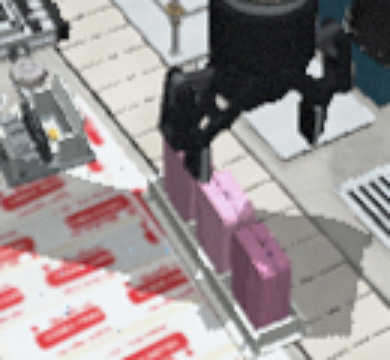

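The side crop shows the open gripper above the right-hand mould, with clearance to the rack. I'll let it settle, trim and descend.

```bash
python3 -m inch '.009 .0065 0 0 0 0 0;0 0 0 0 0 0 0;0 0 0 0 0 0 0' && python3 go.py .5113 -.414 .060 -4.3
```

```text
time: 3.62
tool_pos: [0.5163, -0.4173, 0.1741]
tool_rot: [0.001, 0.999, -0.036, 0.001]
contact_force: [-0.1, -0.1, -0.4]
gripper_width: 0.999
t 3.62 tcp [ 0.5163 -0.4173  0.1741] tool d [-0.0055 -0.0032  0.1141] turn [ 0.0025 -0.0027  0.0027] turn-first d [-0.0052 -0.0029  0.1141] F [-0.1 -0.1 -0.4] w 0.9986
```

```bash
python3 -m inch '-.0055 -.003 .02 0 0 0 0;0 0 .03 0 0 0 0;0 0 .03 0 0 0 0;0 0 .02 0 0 0 0;0 0 .01 0 0 0 0;0 0 0 0 0 0 0;0 0 0 0 0 0 0;0 0 0 0 0 0 0' && python3 go.py .5113 -.414 .060 -4.3
```

```text
time: 4.28
tool_pos: [0.5112, -0.4145, 0.064]
tool_rot: [0.001, 0.999, -0.036, 0.001]
contact_force: [0.1, 0.3, 0.6]
gripper_width: 1.002
t 4.28 tcp [ 0.5112 -0.4145  0.064 ] tool d [ 0.     -0.0005  0.004 ] turn [ 0.0027 -0.0031  0.0022] turn-first d [ 0.     -0.0005  0.004 ] F [0.1 0.3 0.6] w 1.0024
```

```bash
python3 -m inch '0 0 .002 0 0 0 1;0 0 0 0 0 0 1;0 0 0 0 0 0 1;0 0 0 0 0 0 1;0 0 0 0 0 0 1;0 0 0 0 0 0 1;0 0 0 0 0 0 1;0 0 0 0 0 0 1' && python3 -m inch '0 0 0 0 0 0 1;0 0 0 0 0 0 1'&& python3 -m inch '0 0 0 0 0 0 1'&& python3 go.py .5113 -.414 .060 -4.3
```

```text
time: 4.95
tool_pos: [0.5103, -0.4138, 0.0599]
tool_rot: [0.0, 0.999, -0.037, 0.0]
contact_force: [-0.7, 1.0, 2.4]
gripper_width: 0.321
time: 5.12
tool_pos: [0.5103, -0.4138, 0.0599]
tool_rot: [0.0, 0.999, -0.037, 0.0]
contact_force: [-0.1, -0.6, 5.1]
gripper_width: 0.319
time: 5.2
tool_pos: [0.5103, -0.4138, 0.0599]
tool_rot: [0.0, 0.999, -0.037, 0.0]
contact_force: [0.2, -0.6, 4.2]
gripper_width: 0.32
t 5.2 tcp [ 0.5103 -0.4138  0.0599] tool d [ 0.001   0.0001 -0.0001] turn [ 0.0007 -0.0007  0.002 ] turn-first d [ 0.001   0.0001 -0.0001] F [ 0.2 -0.6  4.2] w 0.3198
```

```bash
python3 -m inch '0 0 0 0 0 0 0;0 0 0 0 0 0 0;0 0 0 0 0 0 0;0 0 0 0 0 0 0;0 0 0 0 0 0 0' && python3 go.py .518 -.350 .060 -4.3
```

```text
time: 5.62
tool_pos: [0.5098, -0.4131, 0.0588]
tool_rot: [-0.0, 0.999, -0.036, -0.0]
contact_force: [0.4, 0.4, 1.2]
gripper_width: 0.991
t 5.62 tcp [ 0.5098 -0.4131  0.0588] tool d [ 0.0036 -0.0636 -0.0012] turn [-0.0006  0.0007  0.0021] turn-first d [ 0.0035 -0.0636 -0.0012] F [0.4 0.4 1.2] w 0.991
```

```bash
python3 -m inch '.002 -.02 -.001 0 0 0 0;.001 -.03 0 0 0 0 0;0 -.0135 0 0 0 0 0;0 0 0 0 0 0 0;0 0 0 0 0 0 1;0 0 0 0 0 0 1;0 0 0 0 0 0 1;0 0 0 0 0 0 1;0 0 0 0 0 0 1;0 0 0 0 0 0 1' && python3 -m inch '0 0 0 0 0 0 1;0 0 0 0 0 0 1;0 0 0 0 0 0 1'&& python3 -m inch '0 0 0 0 0 0 1'&& python3 -m inch '0 0 0 0 0 0 0;0 0 0 0 0 0 0;0 0 0 0 0 0 0;0 0 0 0 0 0 0;0 0 0 0 0 0 0' && python3 go.py .5198 -.2868 .060 -4.3
```

```text
time: 6.45
tool_pos: [0.5177, -0.3511, 0.0606]
tool_rot: [0.0, 0.999, -0.037, 0.0]
contact_force: [-0.8, -1.4, 1.3]
gripper_width: 0.351
time: 6.7
tool_pos: [0.5177, -0.3509, 0.0606]
tool_rot: [0.0, 0.999, -0.037, 0.0]
contact_force: [-1.0, -1.8, 0.9]
gripper_width: 0.352
time: 6.78
tool_pos: [0.5178, -0.3507, 0.0606]
tool_rot: [0.0, 0.999, -0.037, 0.0]
contact_force: [0.4, -1.4, 2.1]
gripper_width: 0.351
time: 7.2
tool_pos: [0.5176, -0.3501, 0.0601]
tool_rot: [-0.0, 0.999, -0.036, -0.0]
contact_force: [-0.3, 0.1, 0.8]
gripper_width: 0.996
t 7.2 tcp [ 0.5176 -0.3501  0.0601] tool d [-0.0024 -0.0633  0.0001] turn [-0.0004  0.0003  0.0022] turn-first d [-0.0025 -0.0633  0.0001] F [-0.3  0.1  0.8] w 0.9961
```

```bash
python3 -m inch '-.001 -.02 0 0 0 0 0;-.001 -.03 0 0 0 0 0;0 -.0135 0 0 0 0 0;0 0 0 0 0 0 0;0 0 0 0 0 0 1;0 0 0 0 0 0 1;0 0 0 0 0 0 1;0 0 0 0 0 0 1;0 0 0 0 0 0 1;0 0 0 0 0 0 1' && python3 -m inch '0 0 0 0 0 0 1;0 0 0 0 0 0 1;0 0 0 0 0 0 1'&& python3 -m inch '0 0 0 0 0 0 1'&& python3 -m inch '0 0 0 0 0 0 0;0 0 0 0 0 0 0;0 0 0 0 0 0 0;0 0 0 0 0 0 0;0 0 0 0 0 0 0' && python3 go.py .5103 -.4138 .060 -4.3
```

```text
time: 8.03
tool_pos: [0.5203, -0.2876, 0.0605]
tool_rot: [0.0, 0.999, -0.037, 0.0]
contact_force: [0.1, 0.3, 3.6]
gripper_width: 0.283
time: 8.28
tool_pos: [0.5204, -0.2873, 0.0605]
tool_rot: [0.0, 0.999, -0.037, 0.0]
contact_force: [-0.4, -1.0, 0.2]
gripper_width: 0.286
time: 8.37
tool_pos: [0.5204, -0.2872, 0.0605]
tool_rot: [0.0, 0.999, -0.037, 0.0]
contact_force: [-0.3, -0.9, 1.0]
gripper_width: 0.289
time: 8.78
tool_pos: [0.5202, -0.2867, 0.0601]
tool_rot: [-0.0, 0.999, -0.036, -0.0]
contact_force: [-0.2, 0.7, 0.7]
gripper_width: 0.967
t 8.78 tcp [ 0.5202 -0.2867  0.0601] tool d [-6.000e-04  1.275e-01  1.000e-04] turn [-0.0003  0.0002  0.0021] turn-first d [-3.000e-04  1.275e-01  1.000e-04] F [-0.2  0.7  0.7] w 0.9666
```

The pinch readings are left 0.286, right 0.320 and middle 0.351 of 85 mm. That orders them left 25, right 28, middle 31 mm, and the camera-measured widths agree. I go back to the right-hand mould.

```bash
python3 -m inch '0 .0275 0 0 0 0 0;0 .03 0 0 0 0 0;0 .03 0 0 0 0 0;0 .03 0 0 0 0 0;0 .01 0 0 0 0 0;0 0 0 0 0 0 0;0 0 0 0 0 0 0;0 0 0 0 0 0 0' && python3 go.py .5103 -.4138 .060 -4.3
python3 - <<'E'
from h import *
t=grab_frame("top");cv2.imwrite("pics/a2.png",cv2.resize(t[195:285,255:415],(640,360)));s=grab_frame("side");cv2.imwrite("pics/a2s.png",cv2.resize(s[180:300,200:330],(650,600)))
E
```

```text
time: 9.45
tool_pos: [0.511, -0.4126, 0.0598]
tool_rot: [-0.001, 0.999, -0.036, -0.0]
contact_force: [-0.5, -0.1, 0.2]
gripper_width: 0.998
t 9.45 tcp [ 0.511  -0.4126  0.0598] tool d [-0.0006  0.0013 -0.0002] turn [-0.0013  0.0007  0.0028] turn-first d [-0.0006  0.0013 -0.0002] F [-0.5 -0.1  0.2] w 0.998
```

View pics/a2s.png

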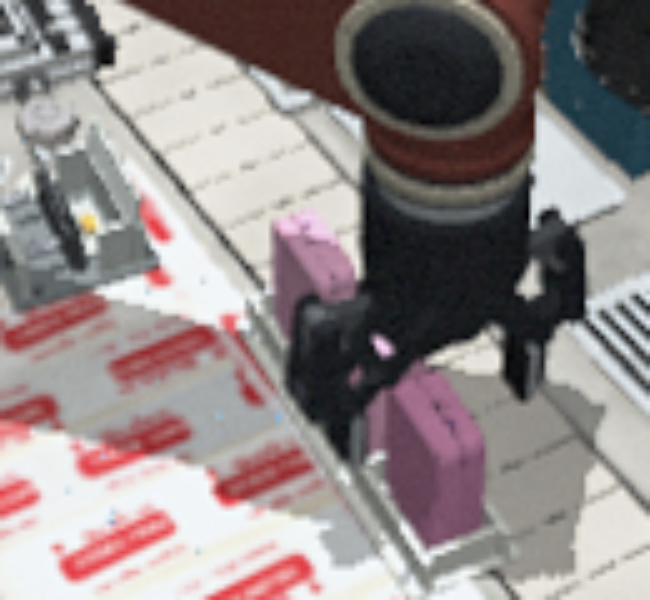

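```bash
python3 - <<'E'
from h import *
print((proj("side",[[.511,-.4126,.06],[.511,-.4126,.087],[.513,-.3846,.087],[.509,-.4406,.087]])-[200,180])*5+2)
E
python3 -m inch '-.0005 .001 0 0 0 0 0;0 0 0 0 0 0 0;0 0 0 0 0 0 1;0 0 0 0 0 0 1;0 0 0 0 0 0 1;0 0 0 0 0 0 1;0 0 0 0 0 0 1;0 0 0 0 0 0 1;0 0 0 0 0 0 1;0 0 0 0 0 0 1' && python3 go.py .5103 -.4138 .060 -4.3
```

```text
[[433.32433826 440.78086805]
 [435.0680795  402.93758814]
 [406.35269192 363.72852601]
 [464.90351553 443.6773176 ]]
time: 10.38
tool_pos: [0.5105, -0.4152, 0.0605]
tool_rot: [0.0, 0.999, -0.037, 0.0]
contact_force: [-0.2, 0.2, 1.0]
gripper_width: 0.326
t 10.38 tcp [ 0.5105 -0.4152  0.0605] tool d [-0.0003 -0.0013  0.0005] turn [ 0.0003 -0.0003  0.002 ] turn-first d [-0.0003 -0.0013  0.0005] F [-0.2  0.2  1. ] w 0.326
```

```bash
python3 -m inch '0 0 -.01 0 0 0 1;0 0 -.02 0 0 0 1;0 0 -.03 0 0 0 1;0 0 -.03 0 0 0 1;0 0 -.03 0 0 0 1;0 0 -.01 0 0 0 1;0 0 0 0 0 0 1;0 0 0 0 0 0 1;0 0 0 0 0 0 1' && python3 go.py .456 -.145 .16 -7
python3 - <<'E'
from h import *
s=grab_frame("side");cv2.imwrite("pics/a3.png",s);cv2.imwrite("pics/a3s.png",cv2.resize(s[150:270,220:350],(650,600),interpolation=cv2.INTER_CUBIC))
E
```

```text
time: 11.13
tool_pos: [0.5094, -0.4139, 0.1873]
tool_rot: [-0.002, 0.999, -0.036, -0.002]
contact_force: [-0.8, 2.0, -1.8]
gripper_width: 0.317
t 11.13 tcp [ 0.5094 -0.4139  0.1873] tool d [-0.0728 -0.2642  0.0283] turn [-0.0029  0.0035  0.0492] turn-first d [-0.0858 -0.2604  0.0273] F [-0.8  2.  -1.8] w 0.317
```

View pics/a3s.png

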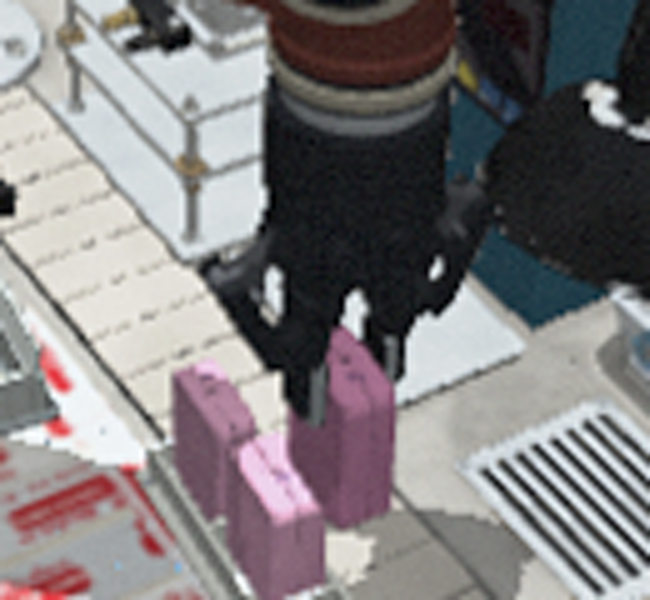

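```bash
python3 - <<'E'
from h import *
s,r=pose()
for off in(.024,.028,.032):
  p=s["tool_pos"]+r.apply([[.014,off,.054],[-.014,off,.054],[.014,off,-.027],[-.014,off,-.027]])
  print(off,((proj("side",p)-[220,150])*5+2).round(0).tolist())
E
python3 -m inch '-.008 -.0263 0 0 0 .005 1;-.008 -.0263 0 0 0 .005 1;-.008 -.0263 0 0 0 .005 1;-.008 -.0263 0 0 0 .005 1;-.008 -.0263 0 0 0 .005 1;-.008 -.0263 0 0 0 .005 1;-.008 -.0263 0 0 0 .005 1;-.008 -.0263 0 0 0 .005 1;-.008 -.0263 0 0 0 .005 1;0 0 0 0 0 0 1'
python3 -m inch '0 0 0 0 0 0 1;0 0 0 0 0 0 1'
python3 go.py .456 -.145 .16 -7
```

```text
0.024 [[389.0, 513.0], [335.0, 534.0], [398.0, 385.0], [342.0, 405.0]]
0.028 [[393.0, 519.0], [339.0, 540.0], [403.0, 391.0], [346.0, 411.0]]
0.032 [[398.0, 525.0], [344.0, 546.0], [408.0, 396.0], [351.0, 417.0]]
time: 12.02
tool_pos: [0.4588, -0.1683, 0.1874]
tool_rot: [-0.002, 0.998, -0.057, -0.002]
contact_force: [0.4, 0.1, -1.6]
gripper_width: 0.323
time: 12.18
tool_pos: [0.4602, -0.1726, 0.1889]
tool_rot: [-0.0, 0.998, -0.059, -0.001]
contact_force: [0.5, 0.4, -0.9]
gripper_width: 0.315
t 12.18 tcp [ 0.4602 -0.1726  0.1889] tool d [-0.0074 -0.0269  0.029 ] turn [-0.0004  0.002   0.0044] turn-first d [-0.0075 -0.0269  0.0289] F [ 0.5  0.4 -0.9] w 0.3152
```

```bash
python3 -m inch '-.0074 -.0269 0 0 0 .004 1;0 0 .02 0 0 0 1;0 0 .02 0 0 0 1;0 0 .02 0 0 0 1;0 0 .003 0 0 0 1;0 0 0 0 0 0 1;0 0 0 0 0 0 1;0 0 0 0 0 0 1'
python3 go.py .456 -.145 .125 -7
python3 - <<'E'
from h import *
s=grab_frame("side");cv2.imwrite("pics/a4s.png",cv2.resize(s[140:250,170:280],(600,600),interpolation=cv2.INTER_CUBIC))
s=grab_frame("top");cv2.imwrite("pics/a4t.png",cv2.resize(s[200:290,240:360],(800,600),interpolation=cv2.INTER_CUBIC))
s,r=pose()
for off in(.027,):
  p=s["tool_pos"]+r.apply([[.014,off,.054],[-.014,off,.054],[.014,off,-.027],[-.014,off,-.027]])
  print(off,((proj("side",p)-[170,140])*600/110+2.2).round(0).tolist())
E
```

```text
time: 12.85
tool_pos: [0.4575, -0.1459, 0.1288]
tool_rot: [0.0, 0.998, -0.061, 0.001]
contact_force: [-0.1, -0.4, -1.2]
gripper_width: 0.323
t 12.85 tcp [ 0.4575 -0.1459  0.1288] tool d [-0.0016 -0.0007  0.0038] turn [ 0.0008 -0.0021 -0.0005] turn-first d [-0.0016 -0.0007  0.0038] F [-0.1 -0.4 -1.2] w 0.3227
0.027 [[301.0, 398.0], [248.0, 413.0], [291.0, 272.0], [235.0, 287.0]]
```

View pics/a4s.png

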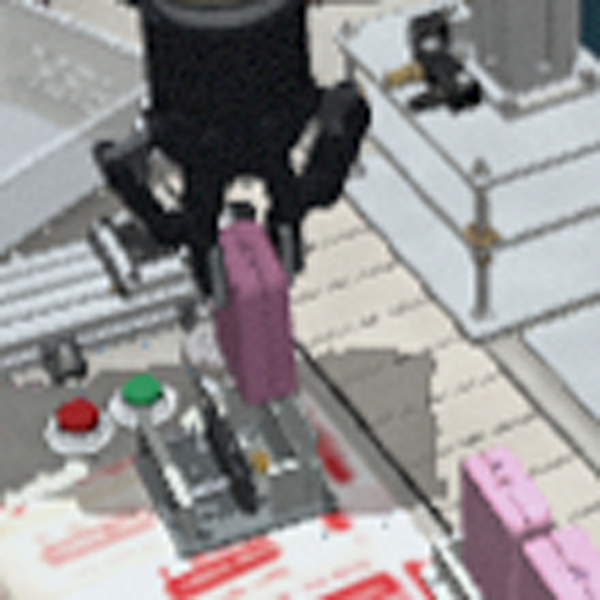

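View pics/a4t.png

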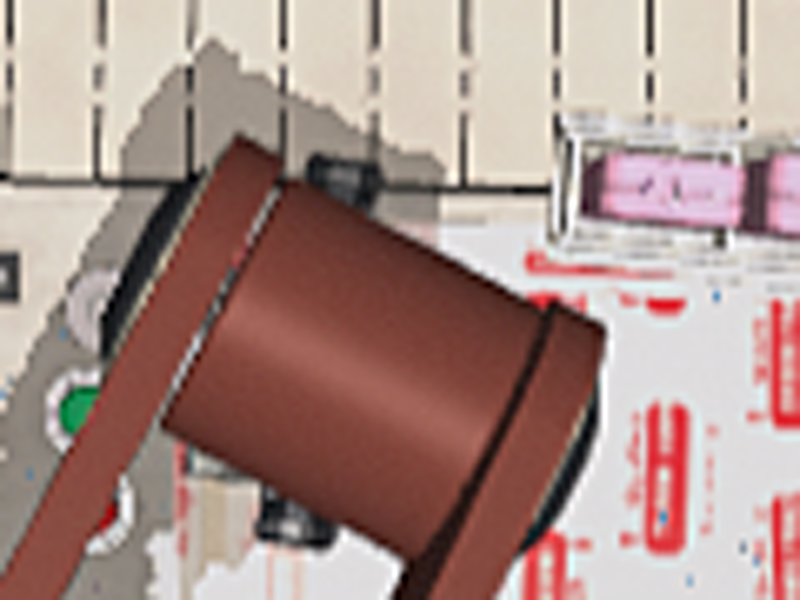

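The side crop shows the mould hanging upright at about (255,310), directly over the slot. The pin is visible at (260,461). I trim slightly in x and go down by feel.

```bash
python3 -m inch '-.0015 -.0005 .006 0 0 0 1;0 0 .006 0 0 0 1;0 0 .005 0 0 0 1;0 0 0 0 0 0 1;0 0 0 0 0 0 1' ;python3 -m inch '0 0 .002 0 0 0 1;0 0 .002 0 0 0 1;0 0 .002 0 0 0 1;0 0 0 0 0 0 1';python3 go.py .4555 -.145 .100 -7
```

```text
time: 13.37
tool_pos: [0.4546, -0.1441, 0.1095]
tool_rot: [-0.0, 0.998, -0.061, -0.001]
contact_force: [0.4, 0.5, -1.3]
gripper_width: 0.324
time: 13.7
tool_pos: [0.4549, -0.1443, 0.1038]
tool_rot: [-0.0, 0.998, -0.061, -0.0]
contact_force: [0.9, -0.3, -2.5]
gripper_width: 0.321
t 13.7 tcp [ 0.4549 -0.1443  0.1038] tool d [0.0007 0.0006 0.0038] turn [-0.0002  0.0007  0.0002] turn-first d [0.0007 0.0006 0.0038] F [ 0.9 -0.3 -2.5] w 0.3206
```

```bash
python3 -m inch '0 0 .0015 0 0 0 1;0 0 .0015 0 0 0 1;0 0 0 0 0 0 1' ;python3 -m inch '0 0 .0015 0 0 0 1;0 0 .0015 0 0 0 1;0 0 0 0 0 0 1'
```

```text
time: 13.95
tool_pos: [0.4549, -0.1443, 0.101]
tool_rot: [-0.0, 0.998, -0.061, -0.0]
contact_force: [0.2, 0.3, -1.6]
gripper_width: 0.315
time: 14.2
tool_pos: [0.4552, -0.1444, 0.0981]
tool_rot: [0.0, 0.998, -0.061, 0.0]
contact_force: [0.7, 0.9, -0.8]
gripper_width: 0.317
```

```bash
python3 -m inch '0 0 .0015 0 0 0 1;0 0 .0015 0 0 0 1;0 0 0 0 0 0 1'
```

```text
time: 14.45
tool_pos: [0.455, -0.1446, 0.0959]
tool_rot: [0.0, 0.998, -0.061, -0.0]
contact_force: [-2.9, -0.5, 3.1]
gripper_width: 0.325
```

```bash
python3 -m inch '-.001 0 .0005 0 0 0 1;0 0 .001 0 0 0 1;0 0 0 0 0 0 1'
```

```text
time: 14.7
tool_pos: [0.4545, -0.1446, 0.0946]
tool_rot: [0.0, 0.998, -0.061, 0.0]
contact_force: [-2.0, -0.1, 6.6]
gripper_width: 0.317
```

```bash
python3 -m inch '0 0 .001 0 0 0 1;0 0 .001 0 0 0 1;0 0 0 0 0 0 1'
```

```text
time: 14.95
tool_pos: [0.4542, -0.1447, 0.093]
tool_rot: [0.0, 0.998, -0.061, -0.0]
contact_force: [-3.5, 0.5, 8.7]
gripper_width: 0.319
```

```bash
python3 -m inch '-.0007 0 .001 0 0 0 1;0 0 .001 0 0 0 1;0 0 0 0 0 0 1'
```

```text
time: 15.2
tool_pos: [0.4538, -0.1446, 0.0906]
tool_rot: [0.001, 0.998, -0.061, 0.0]
contact_force: [-2.2, -1.3, 6.3]
gripper_width: 0.322
```

```bash
python3 -m inch '0 0 .001 0 0 0 1;0 0 .001 0 0 0 1;0 0 0 0 0 0 1'
```

```text
time: 15.45
tool_pos: [0.4536, -0.1444, 0.0878]
tool_rot: [0.0, 0.998, -0.061, 0.0]
contact_force: [-0.5, -0.1, 2.7]
gripper_width: 0.321
```

```bash
python3 -m inch '0 0 .001 0 0 0 1;0 0 .001 0 0 0 1;0 0 0 0 0 0 1'; python3 -m inch '0 0 .001 0 0 0 1;0 0 .001 0 0 0 1;0 0 0 0 0 0 1'
```

```text
time: 15.7
tool_pos: [0.4535, -0.1442, 0.0856]
tool_rot: [0.0, 0.998, -0.061, 0.0]
contact_force: [-0.5, -0.1, 2.0]
gripper_width: 0.321
time: 15.95
tool_pos: [0.4535, -0.1441, 0.0836]
tool_rot: [-0.0, 0.998, -0.061, 0.0]
contact_force: [-0.8, -0.5, 2.0]
gripper_width: 0.316
```

```bash
python3 -m inch '0 0 .001 0 0 0 1;0 0 .001 0 0 0 1;0 0 0 0 0 0 1'; python3 -m inch '0 0 .001 0 0 0 1;0 0 .001 0 0 0 1;0 0 0 0 0 0 1'
```

```text
time: 16.2
tool_pos: [0.4535, -0.1441, 0.0817]
tool_rot: [-0.0, 0.998, -0.061, 0.0]
contact_force: [0.7, -0.3, 1.4]
gripper_width: 0.324
time: 16.45
tool_pos: [0.4535, -0.1441, 0.0796]
tool_rot: [-0.0, 0.998, -0.061, 0.0]
contact_force: [-0.4, -0.4, 1.8]
gripper_width: 0.327
```

```bash
python3 -m inch '0 0 .001 0 0 0 1;0 0 .001 0 0 0 1;0 0 0 0 0 0 1'; python3 -m inch '0 0 .001 0 0 0 1;0 0 .001 0 0 0 1;0 0 0 0 0 0 1'
```

```text
time: 16.7
tool_pos: [0.4535, -0.1442, 0.0776]
tool_rot: [-0.0, 0.998, -0.061, 0.0]
contact_force: [0.8, -0.7, 2.9]
gripper_width: 0.317
time: 16.95
tool_pos: [0.4535, -0.1442, 0.0756]
tool_rot: [-0.0, 0.998, -0.061, 0.0]
contact_force: [0.1, -0.0, 2.5]
gripper_width: 0.322
```

```bash
python3 -m inch '0 0 .001 0 0 0 1;0 0 .001 0 0 0 1;0 0 0 0 0 0 1'; python3 -m inch '0 0 .001 0 0 0 1;0 0 .001 0 0 0 1;0 0 0 0 0 0 1'
```

```text
time: 17.2
tool_pos: [0.4535, -0.1441, 0.0736]
tool_rot: [-0.0, 0.998, -0.061, 0.0]
contact_force: [0.9, -0.4, 2.0]
gripper_width: 0.322
time: 17.45
tool_pos: [0.4535, -0.1442, 0.0716]
tool_rot: [-0.0, 0.998, -0.061, 0.0]
contact_force: [1.1, 0.1, 2.7]
gripper_width: 0.323
```

```bash
python3 -m inch '0 0 .001 0 0 0 1;0 0 .001 0 0 0 1;0 0 0 0 0 0 1'
```

```text
time: 17.7
tool_pos: [0.4535, -0.1441, 0.0696]
tool_rot: [-0.0, 0.998, -0.061, 0.0]
contact_force: [-0.2, 0.2, 2.8]
gripper_width: 0.318
```

```bash
python3 -m inch '0 0 .001 0 0 0 1;0 0 .001 0 0 0 1;0 0 0 0 0 0 1'
```

```text
time: 17.95
tool_pos: [0.4534, -0.1442, 0.0677]
tool_rot: [-0.0, 0.998, -0.061, 0.0]
contact_force: [1.4, 0.3, 2.3]
gripper_width: 0.319
```

```bash
python3 -m inch '0 0 .001 0 0 0 1;0 0 0 0 0 0 1'
```

```text
time: 18.12
tool_pos: [0.4534, -0.1442, 0.0667]
tool_rot: [-0.0, 0.998, -0.061, 0.0]
contact_force: [0.6, -0.9, 3.5]
gripper_width: 0.312
```

```bash
python3 -m inch '0 0 .001 0 0 0 1;0 0 0 0 0 0 1'
```

```text
time: 18.28
tool_pos: [0.4534, -0.1442, 0.0657]
tool_rot: [0.0, 0.998, -0.061, 0.0]
contact_force: [-0.0, 0.4, 4.5]
gripper_width: 0.322
```

```bash
python3 -m inch '0 0 .001 0 0 0 1;0 0 0 0 0 0 1'
```

```text
time: 18.45
tool_pos: [0.4534, -0.1442, 0.065]
tool_rot: [-0.0, 0.998, -0.061, -0.0]
contact_force: [0.5, 0.5, 4.8]
gripper_width: 0.323
```

```bash
python3 -m inch '0 0 .001 0 0 0 1;0 0 0 0 0 0 1'
```

```text
time: 18.62
tool_pos: [0.4535, -0.1442, 0.0645]
tool_rot: [-0.0, 0.998, -0.061, -0.0]
contact_force: [-2.2, 1.0, 8.5]
gripper_width: 0.321
```

```bash
python3 -m inch '0 0 .001 0 0 0 1;0 0 0 0 0 0 1'
```

```text
time: 18.78
tool_pos: [0.4535, -0.1443, 0.0639]
tool_rot: [-0.0, 0.998, -0.061, -0.0]
contact_force: [-3.3, 1.4, 12.1]
gripper_width: 0.322
```

```bash
python3 -m inch '0 0 .001 0 0 0 1;0 0 0 0 0 0 1;0 0 0 0 0 0 1'
```

```text
time: 19.03
tool_pos: [0.4536, -0.1443, 0.0635]
tool_rot: [-0.0, 0.998, -0.061, -0.0]
contact_force: [-4.8, 2.1, 14.9]
gripper_width: 0.316
```

The force is climbing by about 5 N/mm, which matches the sprung stop, and it reads 15 N in total. I'll release and look.

```bash
python3 -m inch '0 0 0 0 0 0 0;0 0 0 0 0 0 0;0 0 0 0 0 0 0;0 0 0 0 0 0 0;0 0 0 0 0 0 0;0 0 0 0 0 0 0'; python3 go.py .4535 -.145 .15 -7
python3 - <<'E'
from h import *
s=grab_frame("side");cv2.imwrite("pics/a5s.png",cv2.resize(s[140:250,170:280],(600,600),interpolation=cv2.INTER_CUBIC))
E
```

```text
time: 19.53
tool_pos: [0.4531, -0.144, 0.0613]
tool_rot: [-0.0, 0.998, -0.061, -0.0]
contact_force: [0.3, 0.2, 0.3]
gripper_width: 0.999
t 19.53 tcp [ 0.4531 -0.144   0.0613] tool d [ 0.0005  0.0009 -0.0887] turn [-0.0003  0.0008  0.    ] turn-first d [ 0.0005  0.0009 -0.0887] F [0.3 0.2 0.3] w 0.9991
```

View pics/a5s.png

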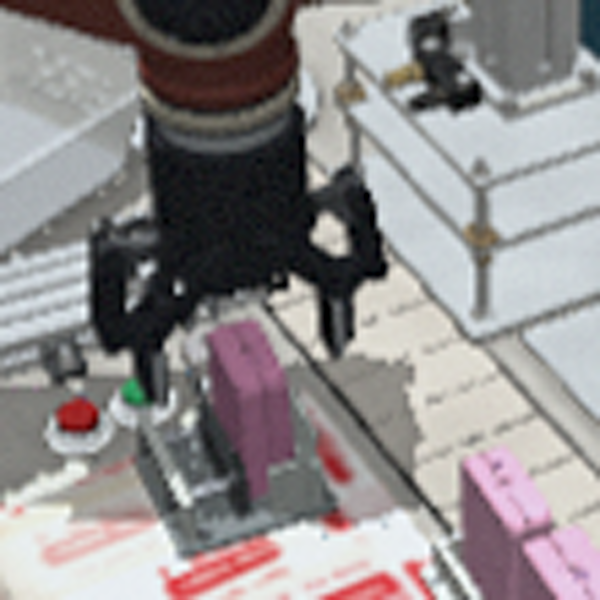

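The mould stands upright in the slot at (250,400), and the open fingers are clear of it. As a check, I'll rise, shut the fingers and press lightly on the mould's top to see whether it sinks further.

```bash
python3 -m inch '0 0 -.02 0 0 0 0;0 0 -.03 0 0 0 0;0 0 -.01 0 0 0 0;0 0 0 0 0 0 1;0 0 0 0 0 0 1;0 0 0 0 0 0 1;0 0 0 0 0 0 1;0 0 0 0 0 0 1;0 0 0 0 0 0 1;0 0 0 0 0 0 1'; python3 -m inch '0 0 .008 0 0 0 1;0 0 .008 0 0 0 1;0 0 .004 0 0 0 1;0 0 0 0 0 0 1;0 0 0 0 0 0 1'
```

```text
time: 20.42
tool_pos: [0.453, -0.144, 0.121]
tool_rot: [-0.0, 0.998, -0.061, -0.001]
contact_force: [0.3, 0.4, 0.6]
gripper_width: 0.006
time: 20.83
tool_pos: [0.453, -0.1439, 0.101]
tool_rot: [-0.0, 0.998, -0.061, -0.001]
contact_force: [0.5, -0.3, 0.5]
gripper_width: 0.002
```

```bash
python3 -m inch '0 0 .002 0 0 0 1;0 0 .001 0 0 0 1;0 0 0 0 0 0 1'
```

```text
time: 21.08
tool_pos: [0.4534, -0.1442, 0.0988]
tool_rot: [0.0, 0.998, -0.061, -0.0]
contact_force: [0.4, 0.2, -0.5]
gripper_width: 0.0
```

```bash
python3 -m inch '0 0 .001 0 0 0 1;0 0 .001 0 0 0 1;0 0 0 0 0 0 1'
```

```text
time: 21.33
tool_pos: [0.4533, -0.1441, 0.0967]
tool_rot: [-0.0, 0.998, -0.061, -0.0]
contact_force: [-0.4, 0.2, -0.1]
gripper_width: 0.001
```

```bash
python3 -m inch '0 0 .001 0 0 0 1;0 0 .001 0 0 0 1;0 0 0 0 0 0 1'
```

```text
time: 21.58
tool_pos: [0.4533, -0.1441, 0.0946]
tool_rot: [-0.0, 0.998, -0.061, -0.0]
contact_force: [0.0, 0.1, -0.1]
gripper_width: -0.0
```

```bash
python3 -m inch '0 0 .001 0 0 0 1;0 0 0 0 0 0 1'
```

```text
time: 21.75
tool_pos: [0.4533, -0.1441, 0.0936]
tool_rot: [-0.0, 0.998, -0.061, -0.0]
contact_force: [-0.2, 0.1, 0.4]
gripper_width: -0.002
```

```bash
python3 -m inch '0 0 .001 0 0 0 1;0 0 0 0 0 0 1'
```

```text
time: 21.92
tool_pos: [0.4533, -0.1441, 0.0926]
tool_rot: [-0.0, 0.998, -0.061, -0.0]
contact_force: [-0.0, 0.5, -0.3]
gripper_width: -0.003
```

```bash
python3 -m inch '0 0 .001 0 0 0 1;0 0 0 0 0 0 1'
```

```text
time: 22.08
tool_pos: [0.4533, -0.1441, 0.0916]
tool_rot: [-0.0, 0.998, -0.061, -0.0]
contact_force: [0.6, -0.9, -0.6]
gripper_width: 0.001
```

```bash
python3 -m inch '0 0 .001 0 0 0 1;0 0 0 0 0 0 1'
```

```text
time: 22.25
tool_pos: [0.4536, -0.1443, 0.0914]
tool_rot: [0.0, 0.998, -0.061, -0.0]
contact_force: [-1.3, 1.0, 5.1]
gripper_width: -0.0
```

```bash
python3 -m inch '0 0 .001 0 0 0 1;0 0 0 0 0 0 1'
```

```text
time: 22.42
tool_pos: [0.4538, -0.1444, 0.0913]
tool_rot: [0.0, 0.998, -0.061, 0.0]
contact_force: [-4.3, 1.9, 8.7]
gripper_width: -0.0
```

```bash
python3 -m inch '0 0 .001 0 0 0 1;0 0 0 0 0 0 1;0 0 0 0 0 0 1'
```

```text
time: 22.67
tool_pos: [0.454, -0.1446, 0.0911]
tool_rot: [0.0, 0.998, -0.061, 0.0]
contact_force: [-4.2, 2.1, 12.6]
gripper_width: 0.001
```

```bash
python3 -m inch '0 0 -.003 0 0 0 1;0 0 -.01 0 0 0 1;0 0 -.03 0 0 0 1;0 0 -.03 0 0 0 1;0 0 -.03 0 0 0 1;0 0 0 0 0 0 1;0 0 0 0 0 0 1;0 0 0 0 0 0 1'
python3 - <<'E'
from h import *
s=grab_frame("side");cv2.imwrite("pics/a6s.png",cv2.resize(s[140:250,170:280],(600,600),interpolation=cv2.INTER_CUBIC))
print(state()["time"])
E
```

```text
time: 23.33
tool_pos: [0.4531, -0.144, 0.1914]
tool_rot: [-0.0, 0.998, -0.061, -0.0]
contact_force: [-0.1, -0.0, -1.2]
gripper_width: 0.003
23.3833
```

View pics/a6s.png

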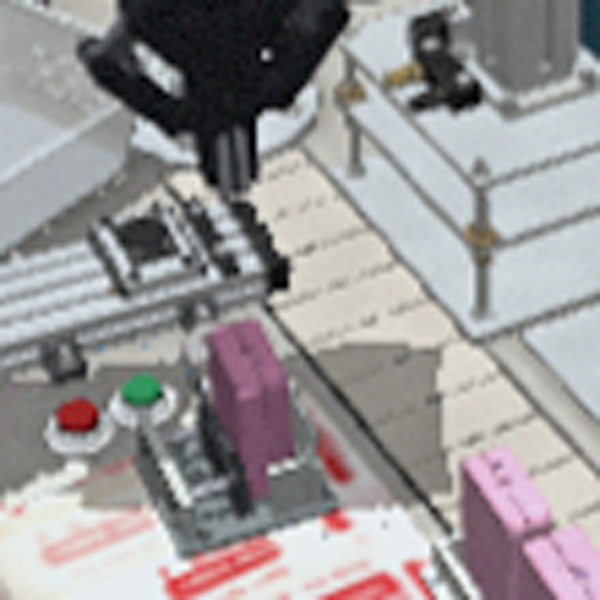

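The side crop shows the mould upright and seated at (250,405), with the gripper well clear above it at (230,180). I hand the job in.

```bash
python3 -c "
from plant import *
print(job_done())"
```

```text
the job is handed in; nothing more can be done
None
```

The 28 mm mould is in the grey holder, resting on the stop as far as I can feel, and the job was handed in at about 23.4 s of the 51 s allowed.

- **Finding the mould:** The pinch readings (share of the 85 mm opening) were left 0.286, right 0.320 and middle 0.351. That makes them 25, 28 and 31 mm, so I took the right-hand one. Each reading is 0.7 to 1.2 mm under its nominal thickness, but the order and spacing fit, and the camera-measured widths agree.
- **Pushing it in:** The force peaked at about 9 N while wedging the jaws open, then dropped to 2–3 N of friction. At the bottom it rose at about 5 N/mm, which matches the sprung stop. I stopped at 15 N and let go.
- **Last checks:** Pressing on the mould's top with shut fingers to 12.6 N moved it only about 0.3 mm. The last picture shows it upright with the gripper well clear, and the wrist force was about 1 N. No check failed.
- **Not confirmed:** The jaw and pin values can't be read directly, so being fully home is inferred from force and height. The seated foot is at about 10–11 mm, right at the low end of the stated stop range.

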